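# Throw the toggle clamp of a filter-cassette press with its extension bar

## Robot

A 6-joint arm with a two-finger parallel gripper is mounted at the origin on the work surface. World frame = base frame: x ahead of the robot, y to its left, z up, the work surface at z = 0. Lengths are in m, angles in degrees, forces in N, time in s.
With the tool pointing down it reaches from about 0.4 to 0.825 m from the base axis. Payload 7 kg.
Tool frame: the origin (TCP) lies between the finger pads; the fingertips stand 25 mm ahead of it and the grasp point (between the pads) lies 6 mm ahead of it; z points along the fingers, y is the line along which they close (so a half turn about z gives the same grasp; the last joint's range is limited). The gripper opens to 88 mm and grips with 3 to 60 N. Pads are 19 mm wide; open, the fingers measure 130 mm over their backs; the gripper's body (78 mm by 193 mm) begins 47 mm behind the grasp point.
Start: joints at [-55.915, 20.546, 0.682, 0, -70.136, -16.507], TCP at [0.204, -0.643, 0.252] pointing down, gripper open.
Joint ranges: [-176.03, 176.03], [-82.01, 121.73], [-58.28, 71.71], [-173.87, 95.51], [-174.79, -0.11], [-173.66, 173.66]. Speed limits (degrees/s): [136.94, 136.94, 172.46, 180, 180, 180].

## Interface

Orientations are given as [roll, pitch, yaw] about the fixed x, y, z axes, in that order (R = Rz(yaw) Ry(pitch) Rx(roll)).
In Python, from plant import ctrl gives the robot as it stands.
- The arm moves only by the tool run_rows, called after ">>>" as name(argument=value, ...) on one line, values as JSON. Schema: {"type":"object","properties":{"increments":{"type":"array","items":{"type":"number"},"minItems":5,"maxItems":40},"only":{"type":"string"},"quiet":{"type":"boolean"},"lines":{"type":"string"}},"required":["increments"],"additionalProperties":false}. increments is one flat list of numbers that holds 1 to 8 rows one after another, with no inner brackets; each row has 5 numbers: dx, dy, dz in units of 5 mm, then a turn about the tool's z in degrees, then the finger opening in m; each row is the pose to reach, as a shift and turn from the pose commanded when the call began, along the tool's axes at that moment; what a row does not reach only later rows make up. A row lasts 1/8 s, in which the tool goes at most 0.0625 m and 10.7 degrees, less where a joint would pass 70% of its speed; a pose out of reach is approached as far as the arm can. The fingers move at their own pace and stop on an object; the grip force is fixed at half the most. Time passes only in rows, so rows that do not move let the fingers close. The tool returns the time, the measured TCP pose, the force, the opening and the grip force at its end. only (a regular expression) keeps the lines of the reply that match it, lines (a string "A,B") keeps lines A to B, and quiet returns only ok. Input that does not fit is refused with a message, and nothing moves.
- ctrl.get_obs(): the state, without advancing time (a new reading comes with each control period).
- ctrl.snapshot(name): name is "scene" or "top" or "wrist"; returns a dict with "frame" (384x512x3 uint8, red, green, blue), "z_map" (384x512 float32, m along the optical axis (not along the pixel's ray), 0 where there is no reading), "fovy" (degrees; the focal length in pixels is half the picture's height over the tangent of half this angle, whatever the lens; pixels are square), "cx", "cy" (the principal point, pixels), "R" (3x3) and "t" (3): a world point X has camera coordinates R X + t; the wrist camera has in their place "T_tool_cam" (4x4, takes a point from camera to tool coordinates, whose origin is the TCP and whose axes are the flange's). Camera axes: x right, y down, z forward; pixel columns grow to the right and rows downward; lengths in m; the calibration is good to about 2 mm. A picture is of the moment at which its call begins: read the wrist's pose just before it.
- ctrl.close_job(): hands the job in; it is judged then, once.
The state is a dict: "clock": time; "joint_pos": joint angles; "qvel": joint speeds; "tau": joint torques, N m; "tool_pos": TCP position; "orientation": TCP orientation; "force": force on the tool from outside, world axes, zero at the start; "moment": the same for the moment, N m; "opening": finger opening in m; "gripper_force": force on a finger pad.
Only numpy, scipy, OpenCV 4.12 (cv2) and the standard library are available. Lean on these libraries where they do the work, as an engineer would, in place of code of your own. Each camera call takes 0.05 s, during which the arm holds its last target. There are 200 camera calls.

## Task

Close the toggle clamp of the steel filter-cassette press: take the extension bar from its tray, lay its bare end in the open slot of the lever, and use the bar to swing the lever past its dead point until it rests against its closed stop. Do not force anything, keep the gripper itself off the press, and leave the other things on the bench alone. Then lay the bar back flat in its tray and let go.

Things in the scene. Friction and masses are not known exactly. Their poses are not given: they have to be found in the camera images.
- clamp: Steel bench press, fixed. Origin: on the lever's upright pivot axis, at bench height; z up. Base plate x -55 to 55, y -35 to 220 mm, 12 thick; from y = 77 to 215 stand a bracket (top 72), the moving press plate (top 105), white and grey filter cassettes (top 89) and the end plate (top 107), with a pipe stub beyond. The lever, over the base's end at y = 0, presses the plate towards +y.
- lever_slot (a point): Open-topped slot on the lever that takes the bar's end from above. Point: middle of its floor, 60 mm above the bench, 52.5 mm from the pivot axis; x along the slot away from the pivot, z up. 22 mm wide, from 20 (end wall) to 85 mm (open end) from the pivot axis; walls 14 mm high, then flaring to about 27 mm at 20 mm high. Behind the end wall a 20 mm pivot nut, top 70 mm above the bench.
- lever (a joint): Lever angle, counter-clockwise from above: 0 open, 1.6 closed stop; starts near 0.27. The slot's x axis lies at joint - 2.971 from the clamp's x axis. Friction is 0.35 N m; from 0.3 on a spring adds to it, up to 1.5 N m near 0.8 and nothing at the dead point, 1.4. Let go earlier it springs back to about 0.3; past 1.4 the spring draws it to the stop (0.8 N m there).
- bar: Extension bar, 210 mm long, about 0.3 kg (varies): a bare square steel bar 18 x 18 mm with, over the last 70 mm, a black flat plastic grip 28 mm wide and 18 mm thick. Origin: middle of its length, on its underside; x points along it to the bare end, z up. Bare steel from x = -35 to 105 mm. It starts flat in the tray and balances about 15 mm from its middle, towards the grip.
- bar_end (a point): Middle of the bare end's lower edge: 105 mm from the bar's origin along its x, at its underside. Pushed on against the lever's closed stop, which is rigid, the bar strains the press: stop when it pushes back. Held at its middle, the throw takes up to about 15 N.
- tray: Shallow white metal tray, fixed, 270 x 170 mm outside, walls 4 mm thick and 12 mm high in all, long way along its x. Origin: centre of its underside; the inner floor is 4 mm above it.
- jar: Bystander: glass jar with black lid, 84 mm wide, 120 tall. Origin: centre of its underside, or middle of its length.
- wash: Bystander: white bottle with blue cap, 66 mm wide, 170 tall. Origin: centre of its underside, or middle of its length.
- tipbox: Bystander: blue lidded box, 120 x 85 x 45 mm. Origin: centre of its underside, or middle of its length.
- beaker: Bystander: open glass beaker, 80 mm wide, 90 tall. Origin: centre of its underside, or middle of its length.
- petri: Bystander: stack of clear dishes, 90 mm wide, 36 tall. Origin: centre of its underside, or middle of its length.
- spatula: Bystander: black-handled spatula lying flat, 190 mm long. Origin: centre of its underside, or middle of its length.
- tuberack: Bystander: green rack of capped tubes, 90 x 200 mm, 105 tall. Origin: centre of its underside, or middle of its length.

How it is judged (in metres and radians):
On the way, in this order (a step that is already met when the one before it is completed fails the run):
1. the bare end of the bar lies in the lever's slot, down on its floor and along it (x of bar_end in the frame of lever_slot between -0.04 and 0.008 m and y of bar_end in the frame of lever_slot between -0.008 and 0.008 m and z of bar_end in the frame of lever_slot between -0.006 and 0.008 m and angle between the x axis of bar and the x axis of lever_slot, either way round below 0.2 rad and value of joint lever below 1.2 rad), for 0.2 s.
2. the lever is thrown past its dead point to its closed stop with the bar still in the slot (value of joint lever above 1.53 rad and x of bar_end in the frame of lever_slot between -0.04 and 0.008 m and y of bar_end in the frame of lever_slot between -0.008 and 0.008 m and z of bar_end in the frame of lever_slot between -0.006 and 0.008 m and angle between the x axis of bar and the x axis of lever_slot, either way round below 0.2 rad), for 0.1 s.
At the end, for the whole second after the job is handed in: The lever rests at its closed stop (joint above 1.53), and the bar lies flat (within 0.08 rad, underside within 10 mm of the tray's origin plane) in its tray, its middle within 40 mm along and 70 mm across of the tray's centre, at rest (value of joint lever above 1.53 rad and x of bar in the frame of tray between -0.04 and 0.04 m and y of bar in the frame of tray between -0.07 and 0.07 m and z of bar in the frame of tray below 0.01 m and angle between bar's own z axis and vertical below 0.08 rad and linear speed of bar below 0.02 m/s); the robot touches nothing.
It fails at once if the gripper pushes on the press (more than 4 N) (contact force between the fingers and clamp above 4 N).
It fails at once if the bar is forced against the press with more than 70 N (contact force between bar and clamp above 70 N).
It fails at once if a bystander is shoved more than 30 mm or knocked over (distance of any of jar, wash, tipbox, beaker, petri, spatula, tuberack from where it was at the start of the episode above 0.03 m or angle between any of jar, wash, tipbox, beaker, petri, tuberack's own z axis and vertical above 0.5 rad).
It also fails if it takes over 58 s, if anything falls off the work surface, if the arm or the gripper's body presses on something with over 40 N, if the wrist force passes 120 N, or if a joint passes its speed limit or range.

## Working session

There is one attempt and no reset: what is moved stays moved. The work goes in short steps, Python scripts to look and compute and a tool call to move; the robot and the scene stay as the last step left them, time stands still between calls to the robot, and variables do not carry over. Pictures are saved under pics/ and viewed, at most 10 in all, crops included, and the job is handed in when it is done.

```bash
ls; mkdir -p pics; python3 - <<'E'
from plant import ctrl
import cv2,numpy as np
o=ctrl.get_obs();print(o)
for n in("top","scene"):
    s=ctrl.snapshot(n);cv2.imwrite(f"pics/{n}0.png",s["frame"][:,:,::-1]);np.savez(f"{n}0.npz",**s)
    print(n,s["fovy"],s["cx"],s["cy"],s["R"],s["t"])
E
```

```text
pics
plant.py
{'clock': 0.0, 'joint_pos': array([-5.59155563e+01,  2.05922354e+01,  6.32306065e-01, -1.91253019e-02,
       -7.01349420e+01, -1.65058004e+01]), 'qvel': array([-0.04421532, -0.00345505, -0.02223721, -0.07002976, -0.07913283,
       -0.03274402]), 'tau': array([ 2.39204292e-04, -5.82720137e+01,  2.93059820e+01,  6.99726328e+00,
        6.93379756e-03, -2.45358196e-04]), 'tool_pos': array([ 0.20368148, -0.6430614 ,  0.25060559]), 'orientation': array([ 1.79903930e+02, -9.71872870e-03, -1.62427862e+02]), 'force': array([ 1.1981009 , -0.21999389, -0.2157812 ]), 'moment': array([-0.02246992,  0.06794082, -0.00250703]), 'gripper_force': 0.0, 'opening': 0.0876744604472112}
top 48.1950850822226 250.9706565471707 190.13148866914088 [[-1.50700350e-02 -9.99886260e-01 -6.01467093e-04]
 [-9.97243195e-01  1.50739041e-02 -7.26552645e-02]
 [ 7.26560671e-02 -4.95108413e-04 -9.97356932e-01]] [0.04063282 0.56161653 1.58467255]
scene 46.486943970474734 256.52148357236103 190.81224232473852 [[ 0.68334919  0.72985354 -0.01864655]
 [ 0.3984545  -0.39422372 -0.82814351]
 [-0.61177438  0.55848139 -0.56020589]] [-0.38263369 -0.13629693  1.71650956]
```

View pics/top0.png

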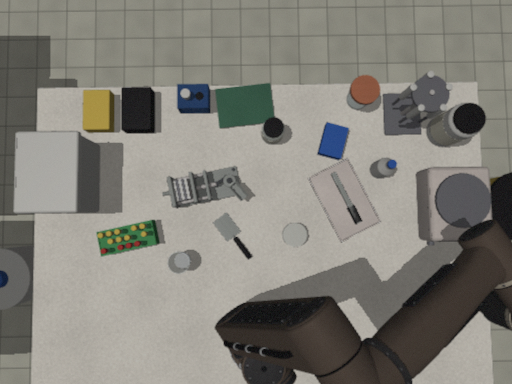

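View pics/scene0.png

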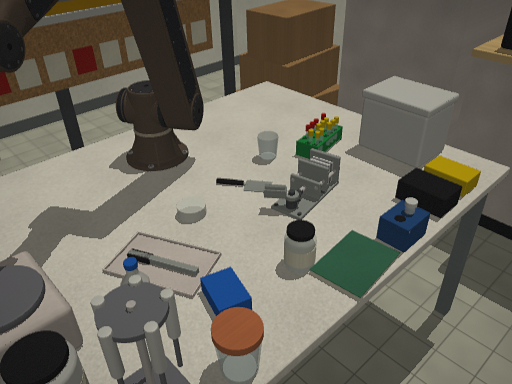

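The top view shows the bar in the tray from the grip at about (355,218) to the bare end at about (335,173). The clamp spans (165–250,170–205), with the lever at about (240,187) and its pivot near (229,181). I'll get rough positions, then take a closer look with the wrist camera.

```bash
cat > h.py <<'E'
import numpy as np,cv2
def load(n): return dict(np.load(n))
def f(s): return 192/np.tan(np.radians(float(s["fovy"]))/2)
def ray(s,u,v):  # returns origin, dir world
    F=f(s);d=np.array([(u-s["cx"])/F,(v-s["cy"])/F,1.])
    return -s["R"].T@s["t"], s["R"].T@d
def onplane(s,u,v,z):
    o,d=ray(s,u,v);return (o+d*(z-o[2])/d[2]).round(4)
def proj(s,X):
    c=s["R"]@np.array(X)+s["t"];return np.array([s["cx"],s["cy"]])+f(s)*c[:2]/c[2]
def wrist(ctrl):
    from scipy.spatial.transform import Rotation as Ro
    o=ctrl.get_obs();s=ctrl.snapshot("wrist");T=s["T_tool_cam"]
    Rw=Ro.from_euler("xyz",o["orientation"],degrees=True).as_matrix()
    R=Rw@T[:3,:3];p=Rw@T[:3,3]+o["tool_pos"]
    s["R"]=R.T;s["t"]=-R.T@p;return s
def plan(ctrl,P,yaw):
    "shift in tool axes to TCP P, tool-z turn to yaw"
    from scipy.spatial.transform import Rotation as Ro
    o=ctrl.get_obs();Rw=Ro.from_euler("xyz",o["orientation"],degrees=True).as_matrix()
    d=Rw.T@(np.array(P)-o["tool_pos"])
    t=-(yaw-o["orientation"][2]);t=(t+90)%180-90
    return d.round(4),round(t,2),o["joint_pos"].round(1)
E
python3 - <<'E'
from h import *
s=load("top0.npz")
for nm,u,v,z in[("bar end",335,173,.022),("grip end",356,219,.022),("pivot",229,181,.07),("lev tip",251,199,.07),("basefar",168,193,.1),("jar",273,128,.12),("petri",295,235,.036),("spat",240,243,.01),("wash",387,167,.17)]: print(nm,onplane(s,u,v,z))
c=s["frame"][155:245,155:385,::-1]
cv2.imwrite("pics/c1.png",cv2.resize(c,None,fx=3.4,fy=3.4,interpolation=cv2.INTER_CUBIC))
E
```

```text
bar end [ 0.6216 -0.2836  0.022 ]
grip end [ 0.4486 -0.3566  0.022 ]
pivot [0.593  0.1114 0.07  ]
lev tip [0.5264 0.0326 0.07  ]
basefar [0.5506 0.327  0.1   ]
jar [ 0.7745 -0.0492  0.12  ]
petri [ 0.3933 -0.1271  0.036 ]
spat [0.3658 0.076  0.01  ]
wash [ 0.6232 -0.4318  0.17  ]
```

View pics/c1.png

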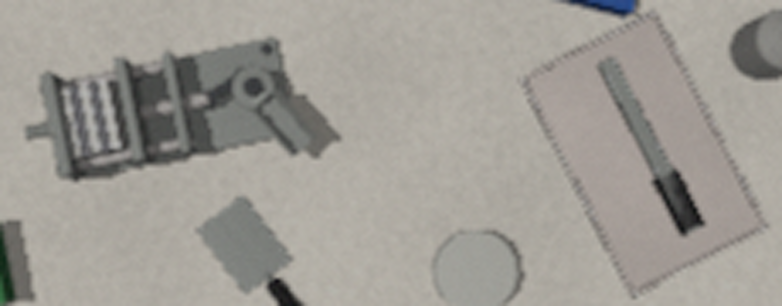

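```bash
python3 - <<'E'
from plant import ctrl
from h import *
print(plan(ctrl,[.55,-.36,.26],0))
s=ctrl.snapshot("wrist");print(s["T_tool_cam"],s["fovy"])
E
```

```text
(array([-0.4156,  0.1654, -0.0091]), np.float64(17.57), array([-55.9,  20.6,   0.6,  -0. , -70.1, -16.5]))
[[ 4.44357031e-05 -9.56756498e-01 -2.90890018e-01  7.82144708e-02]
 [ 9.99999989e-01  1.11230254e-06  1.49099306e-04  1.50750721e-04]
 [-1.42328173e-04 -2.90890021e-01  9.56756487e-01 -1.32356852e-01]
 [ 0.00000000e+00  0.00000000e+00  0.00000000e+00  1.00000000e+00]] 68.96542186278394
```

The crop shows the lever pointing from the pivot nut at (252,87) to its tip at about (297,150), with the grey shape beyond it a shadow. The bar runs from (610,62) to (692,232). Next I'll move above the bar and look from the wrist.

Careful with the scale: shifts go in units of 5 mm. That gives: -0.41 m is -82, 0.21 m is 42.

>>> run_rows(increments=[-82,42,0,-5,0.088,-82,42,0,-5,0.088,-82,42,0,-5,0.088,-82,42,0,-5,0.088,-82,42,0,-5,0.088,-82,42,0,-5,0.088,-82,42,0,-5,0.088,-82,42,0,-5,0.088])

```text
clock: 1.15
tool_pos: [0.5332, -0.3169, 0.2512]
orientation: [180.0, -0.0, -157.3]
force: [-0.2, -0.3, 0.1]
opening: 0.0874
gripper_force: 0.0
```

```bash
python3 - <<'E'
from plant import ctrl
from h import *
s=wrist(ctrl);np.savez("w1.npz",**s);cv2.imwrite("pics/w1.png",s["frame"][:,:,::-1])
t=ctrl.snapshot("top");np.savez("top1.npz",**t)
for z in [.022]:
  print(proj(s,[.6216,-.2836,z]),proj(s,[.4486,-.3566,z]))
E
```

```text
[258.29313118 236.15577739] [257.5042316  95.8590132]
```

View pics/w1.png

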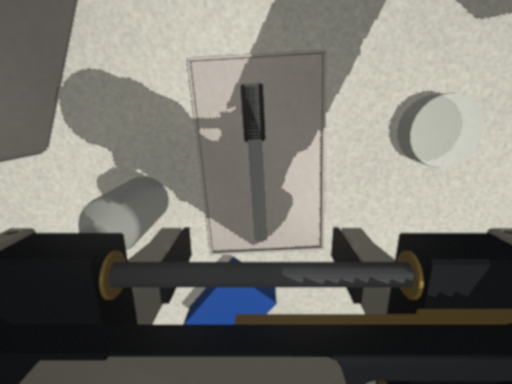

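The wrist view shows the bar between the grip end at (252,84) and the bare end at (260,242), with the tray corners at (190,60), (324,52), (322,246) and (211,252). I'll fit the bar and tray from depth and ray casting.

```bash
python3 - <<'E'
from plant import ctrl
from h import *
def cloud(s):
    v,u=np.mgrid[:384,:512];z=s["z_map"];F=f(s)
    P=np.stack([(u-s["cx"])/F*z,(v-s["cy"])/F*z,z],-1)
    return (P-s["t"])@s["R"]
s=load("w1.npz");W=cloud(s)
print("table z",np.median(W[150:250,380:390,2]), "barz",W[110,253],W[190,257],"floor",W[190,300])
m=np.zeros((384,512),bool);m[75:250,225:285]=1
g=s["frame"].astype(int)
for name,mm in(("depth",m&(W[...,2]>.014)&(W[...,2]<.035)&(s["z_map"]>0)),):
    n,l,st,c=cv2.connectedComponentsWithStats(mm.astype(np.uint8));i=1+np.argmax(st[1:,4])
    v,u=np.nonzero(l==i);print(st[i])
    p=np.array([onplane(s,a,b,.022)[:2] for a,b in zip(u,v)],np.float32)
    r=cv2.minAreaRect(p);print(name,r,cv2.boxPoints(r))
    vx,vy,x0,y0=cv2.fitLine(p,cv2.DIST_L2,0,.001,.001).ravel();print(np.degrees(np.arctan2(vy,vx)),x0,y0)
c=np.array([onplane(s,u,v,.012) for u,v in[(190,60),(324,52),(322,246),(211,252)]]);print("tray",c,c.mean(0))
# clamp from top
t=load("top0.npz");W=cloud(t)
print("clamp pts")
for u,v in[(229,181),(229,178),(232,184),(236,190),(240,195),(242,198)]:print(u,v,W[v,u].round(3))
print(np.round(W[172:204:2,222:252:3,2]*1000).astype(int))
print(plan(ctrl,[.5,.0,.3],-144))
E
```

```text
table z -0.0009108504068655469 barz [ 0.46605713 -0.35543223  0.02077598] [ 0.55946206 -0.31133255  0.02185242] floor [ 0.54082779 -0.25352772  0.00403645]
[ 240   83   27  158 2604]
depth ((0.5319374799728394, -0.3245604634284973), (0.20878979563713074, 0.02768227458000183), 25.8045597076416) [[ 0.43192732 -0.3575429 ]
 [ 0.44397748 -0.3824648 ]
 [ 0.63194764 -0.29157802]
 [ 0.6198975  -0.26665613]]
25.79891 0.5146096 -0.33296785
tray [[ 0.442  -0.4481  0.012 ]
 [ 0.3713 -0.3022  0.012 ]
 [ 0.6045 -0.1892  0.012 ]
 [ 0.6769 -0.3366  0.012 ]] [ 0.523675 -0.319025  0.012   ]
clamp pts
229 181 [0.593 0.111 0.069]
229 178 [0.604 0.111 0.068]
232 184 [0.581 0.1   0.078]
236 190 [0.561 0.087 0.057]
240 195 [0.542 0.072 0.063]
242 198 [0.531 0.065 0.057]
[[   7    9    7   10   12   -4    7   -7   -1   -1]
 [  11   10    8    9   11    1    3    2    0   -5]
 [   5   57   61   56    2    8    3   -1    2    6]
 [  49   62   69   62   54   20    0   -3    4   -4]
 [  38   62   64   71   66    8   -2    1    1 1621]
 [  13   61   71   57   77    6   -2    5    4   -3]
 [  19   61   60   79   61   81    1   -3    5    2]
 [  11   19   55   54   57   60    1   -1    1   -1]
 [   6    8    9   77   60   58   74  -12   -6    6]
 [  13   13    7   76   60   63   60   80   -1 1621]
 [   7   10   14   10   73   57   60   76    0   -1]
 [  14   13   13    9   79   59   62   64   83    1]
 [  16    8    7    5    1   75   58   60   56   -2]
 [   5   -4    3   -3   -4   -4   65   64    3   -2]
 [  -2   -3    4   -3   -4   -3   84    3   -3   -3]
 [   2    2    6    3    2    0    1    3   10    0]]
(array([-0.0926,  0.3056, -0.0489]), np.float64(-13.26), array([-12.8,  15.5,  -6.6,  -0. , -67.9, -54.5]))
```

```bash
python3 - <<'E'
from plant import ctrl
from h import *
print(plan(ctrl,[.5185,-.331,.033],-154.2))
E
```

```text
(array([ 0.0182, -0.0069,  0.218 ]), np.float64(-3.06), array([-12.8,  15.5,  -6.6,  -0. , -67.9, -54.5]))
```

Converted, 0.06 m is 12, 0.218 m is 43.6.

>>> run_rows(increments=[3.6,-1.4,12,-3,0.06,3.6,-1.4,24,-3,0.06,3.6,-1.4,34,-3,0.06,3.6,-1.4,40,-3,0.06,3.6,-1.4,43.6,-3,0.06,3.6,-1.4,43.6,-3,0.06])

```text
clock: 2.0
tool_pos: [0.5163, -0.3332, 0.0327]
orientation: [179.9, -0.1, -154.5]
force: [-0.2, -0.2, 0.3]
opening: 0.0599
gripper_force: 0.0
```

>>> run_rows(increments=[0,0,0,0,0,0,0,0,0,0,0,0,0,0,0,0,0,0,0,0,0,0,0,0,0,0,0,0,0,0])

```text
clock: 2.75
tool_pos: [0.5173, -0.3326, 0.0338]
orientation: [180.0, -0.0, -154.4]
force: [-1.8, 3.2, 4.8]
opening: 0.0181
gripper_force: 30.0
```

Converted, -0.2 m is -40, -0.09 m is -18.

>>> run_rows(increments=[0,0,-6,0,0,0,0,-18,0,0,0,0,-30,0,0,0,0,-40,0,0,0,0,-40,0,0])

```text
clock: 3.38
tool_pos: [0.5192, -0.3337, 0.2381]
orientation: [-179.7, 0.3, -154.4]
force: [0.7, -0.7, -4.1]
opening: 0.0173
gripper_force: 30.0
```

>>> run_rows(increments=[-6,6.8,0,0,0,-14,15.6,0,0,0,-22,24.6,0,0,0,-30,33.6,0,0,0,-38,42.6,0,0,0,-44,49.4,0,0,0,-47.4,53.2,0,0,0,-47.4,53.2,0,0,0])

```text
clock: 4.38
tool_pos: [0.616, 0.0108, 0.2318]
orientation: [180.0, -0.1, -154.3]
force: [0.6, 0.3, -3.4]
opening: 0.0175
gripper_force: 30.0
```

```bash
python3 - <<'E'
from plant import ctrl
from h import *
s=wrist(ctrl);np.savez("w2.npz",**s);cv2.imwrite("pics/w2.png",s["frame"][:,:,::-1])
t=ctrl.snapshot("top");np.savez("top2.npz",**t)
E
```

```text
(no output)
```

View pics/w2.png

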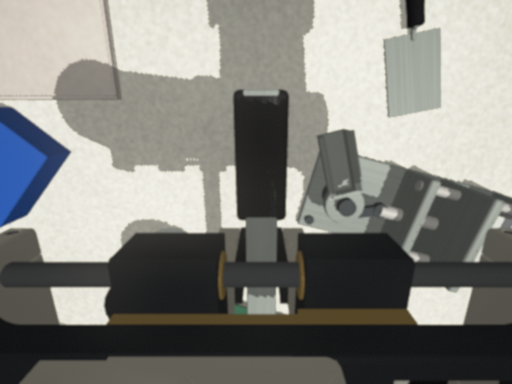

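The wrist view shows the lever slot from its open end at about (337,132) to the pivot nut at about (346,205). The bar's grip is at (235–288,92–218), held straight. I'll enlarge the lever and fit it.

```bash
python3 - <<'E'
from h import *
s=load("w2.npz")
c=s["frame"][115:235,295:395,::-1]
cv2.imwrite("pics/c2.png",cv2.resize(c,None,fx=5,fy=5,interpolation=cv2.INTER_CUBIC))
v,u=np.mgrid[:384,:512];z=s["z_map"];F=f(s)
W=(np.stack([(u-s["cx"])/F*z,(v-s["cy"])/F*z,z],-1)-s["t"])@s["R"]
print(np.round(W[124:222:4,310:372:3,2]*1000).astype(int))
print("bar top", W[150,262],W[95,262],W[225,262], W[212,262])
m=(W[...,2]>.05)&(W[...,2]<.1)&(u>300)&(u<375)&(v>115)&(v<195)
p=W[m][:,:2].astype(np.float32);r=cv2.minAreaRect(p);print(r,cv2.boxPoints(r))
E
```

```text
[[ -1  -1   0  -2  -1  -1   0  -1  -1   1  -1   0  -2   0  -1  -3  -3   0
    0  -1   0]
 [  1   0  -1   0  -1  -1  -1  -1   0  -1   0  52  -2  -2  -1  -1   0   1
   -1  -2   0]
 [ -2  -2  -1  -1   0  -1  52  59  59  59  59  63  73  76  78  -2  -3  -2
   -1  -1  -1]
 [ -2   0  49  66  72  60  58  59  59  58  59  62  71  76  79  -1  -2  -1
   -1  -1   0]
 [ -1  -2   0  78  78  59  59  58  58  58  59  59  68  75  77  79  -1   0
    0   0  -1]
 [ -1  -1  -1  58  80  75  59  58  59  60  59  59  68  75  78  81  -1  -1
    0   0  -2]
 [ -1   0   0  54  79  76  59  60  59  59  58  59  64  73  78  80  -1  -1
    0  -1   0]
 [ -2  -2   0   8  81  76  59  60  58  59  60  60  61  74  76  80  -1  -1
    0  -1  -2]
 [ -2   0   0   9 364  79  59  59  59  60  59  60  59  71  76  79  11   9
    0   0  -1]
 [  0   1   6  10  57  79  74  60  59  58  59  58  60  69  76  79  79  10
   12  12  11]
 [ -1  -1  11  10  54  79  77  60  59  59  60  59  59  66  76  77  79  12
   10  11  12]
 [ -1   4  11  11  11  79  77  58  58  58  59  61  59  63  74  78  80  11
   10  12  12]
 [ -2   9  11  10  11  78  78  5
[... 787 characters left out ...]
 11  59  60  60  60  65  69  69  70  71  69  69  60  59
   44  42  43]
 [ 11  11  12  11  11  53  59  59  59  58  69  69  70  69  69  58  60  59
   43  45  44]
 [ 15  11  12  11  11  11  58  59  60  60  59  58  69  59  58  59  44  45
   43  44  12]
 [ 15  17  12  12  10  11  11  12  59  59  60  59  59  59  59  11  11  11
   11  10  11]]
bar top [ 0.56352752 -0.0137141   0.22004066] [ 0.5394745  -0.02531829  0.2206071 ] [0.60146821 0.00459012 0.21914398] [0.59411441 0.00103794 0.22018731]
((0.5630508065223694, 0.07999953627586365), (0.07820585370063782, 0.03792853280901909), 42.01770782470703) [[0.5213058  0.06791486]
 [0.5466937  0.03973632]
 [0.6047958  0.09208421]
 [0.57940793 0.12026276]]
```

View pics/c2.png

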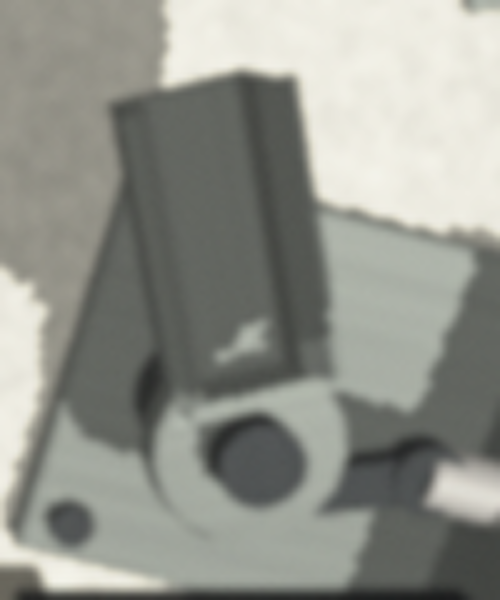

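The crop shows the slot's open end from (115,105) to (295,75), the end wall at about (265,390) and the pivot nut centred at about (258,460). Depth in this view is clean, so I'll fit the pivot and slot axis from it.

```bash
python3 - <<'E'
from h import *
s=load("w2.npz")
v,u=np.mgrid[:384,:512];z=s["z_map"];F=f(s)
W=(np.stack([(u-s["cx"])/F*z,(v-s["cy"])/F*z,z],-1)-s["t"])@s["R"]
Z=W[...,2]
n=(Z>.066)&(Z<.073)&(u>332)&(u<362)&(v>197)&(v<218)
p=W[n][:,:2].astype(np.float32);c,r=cv2.minEnclosingCircle(p);piv=p.mean(0);print("nut",piv,c,r)
# ring (z~.06 disc) around nut
fit=lambda q:cv2.fitLine(q.astype(np.float32),cv2.DIST_HUBER,0,.001,.001).ravel()
reg=(v>138)&(v<186)&(u>305)&(u<372)
fl=W[reg&(Z>.055)&(Z<.0625)][:,:2]
tops=W[reg&(Z>.0735)&(Z<.09)][:,:2]
ax=np.array([np.cos(np.radians(-140)),np.sin(np.radians(-140))]);pe=np.array([-ax[1],ax[0]])
d=(tops-piv)@pe
for nm,q in(("floor",fl),("wL",tops[d>0]),("wR",tops[d<0])):
    vx,vy,x,y=fit(q);a=np.degrees(np.arctan2(vy,vx))%180-180
    e=np.array([np.cos(np.radians(a)),np.sin(np.radians(a))]);
    print(nm,len(q),a,"offset from nut",(np.array([x,y])-piv)@np.array([-e[1],e[0]]))
# clamp axis from base/press plates: top view
t=load("top0.npz")
F=f(t);z=t["z_map"];Wt=(np.stack([(u-t["cx"])/F*z,(v-t["cy"])/F*z,z],-1)-t["t"])@t["R"]
m=(Wt[...,2]>.095)&(Wt[...,2]<.115)&(u>160)&(u<225)&(v>160)&(v<215)
n_,l,st,_=cv2.connectedComponentsWithStats(m.astype(np.uint8),connectivity=8)
for i in range(1,n_):
    if st[i,4]>15:
        q=Wt[l==i][:,:2];vx,vy,x,y=fit(q);print("plate",st[i],np.degrees(np.arctan2(vy,vx)),x,y)
# bar held
b=(Z>.215)&(Z<.226)&(v>90)&(v<230)&(u>225)&(u<300)
q=W[b][:,:2];vx,vy,x,y=fit(q);print("bar",np.degrees(np.arctan2(vy,vx)),x,y, Z[b].mean())
e=np.array([vx,vy]);e*=np.sign(e[0]);pr=(q-[x,y])@e;print("grip end",np.array([x,y])+e*np.percentile(pr,.3), "w",np.percentile((q-[x,y])@np.array([-e[1],e[0]]),[1,99]))
E
```

```text
nut [0.5986612  0.10889369] (0.5988171100616455, 0.10930183529853821) 0.010271110571920872
floor 931 -136.7892 offset from nut -0.0041755736
wL 270 -139.65918 offset from nut 0.014276482
wR 373 -139.76602 offset from nut -0.014828611
plate [188 172   9  31 112] 11.227401 0.5707351 0.240482
plate [166 177  10  30 138] 11.412196 0.5564538 0.31612036
bar 25.836008 0.5679207 -0.012570534 0.21917213755925527
grip end [ 0.53813767 -0.02699131] w [-0.01358579  0.01357835]
```

>>> run_rows(increments=[8,4,0,-5,0,18,9,0,-10,0,23.6,12.1,4,-13.8,0,23.6,12.1,14,-13.8,0,23.6,12.1,20,-13.8,0,23.6,12.1,21,-13.8,0,23.6,12.1,21,-13.8,0])

```text
clock: 5.35
tool_pos: [0.4841, 0.0125, 0.1292]
orientation: [-180.0, 0.0, -140.7]
force: [-0.3, -0.1, -2.8]
opening: 0.0176
gripper_force: 30.0
```

```bash
python3 - <<'E'
from plant import ctrl
from h import *
s=wrist(ctrl);np.savez("w3.npz",**s);cv2.imwrite("pics/w3.png",s["frame"][:,:,::-1])
o=ctrl.get_obs();print(o["tool_pos"],o["orientation"],plan(ctrl,[.4834,.0141,.09],-140.5))
t=ctrl.snapshot("top");np.savez("top3.npz",**t);s=ctrl.snapshot("scene");np.savez("scene3.npz",**s)
a=t["frame"][150:250,200:320,::-1];b=s["frame"][140:240,200:360,::-1]
cv2.imwrite("pics/c3.png",np.hstack([cv2.resize(x,None,fx=2.8,fy=2.8,interpolation=cv2.INTER_CUBIC) for x in(a,b)]))
E
```

```text
[0.48456096 0.01276747 0.12968831] [-1.79954337e+02  7.82188195e-02 -1.40653074e+02] (array([0.0001, 0.0018, 0.0397]), np.float64(-0.15), array([ 24.8,   9.5, -32.4,   0. , -48. , -75.5]))
```

View pics/c3.png

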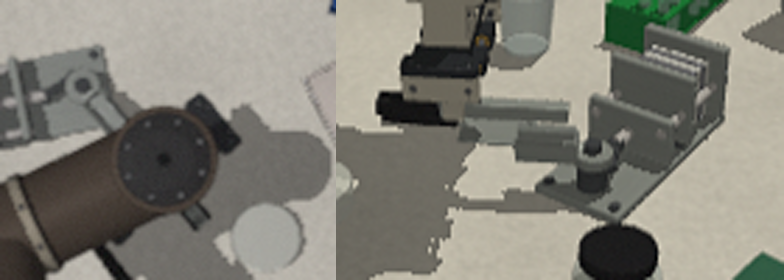

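The scene view shows the bar hanging above the lever slot with its bare end just short of the pivot nut. I'll lower it in with a small lateral correction.

Converted, 0.036 m is 7.2, 0.033 m is 6.6.

>>> run_rows(increments=[0,0.3,2,0,0,0,0.3,4,0,0,0,0.3,5.6,0,0,0,0.3,6.6,0,0,0,0.3,7.2,0,0,0,0.3,7.2,0,0])

```text
clock: 6.25
tool_pos: [0.4827, 0.0142, 0.0924]
orientation: [180.0, -0.0, -140.6]
force: [-0.3, 0.9, -2.4]
opening: 0.0179
gripper_force: 30.0
```

Converted, 0.002 m is 0.4, 0.001 m is 0.2.

>>> run_rows(increments=[0,0,0.2,0,0,0,0,0.4,0,0,0,0,0.4,0,0])

```text
clock: 6.62
tool_pos: [0.4827, 0.0142, 0.0906]
orientation: [180.0, 0.0, -140.6]
force: [-0.4, 0.2, -2.9]
opening: 0.0177
gripper_force: 30.0
```

>>> run_rows(increments=[0,0,0.2,0,0,0,0,0.2,0,0])

```text
clock: 6.88
tool_pos: [0.4829, 0.0142, 0.0896]
orientation: [-180.0, 0.0, -140.6]
force: [-0.3, 0.1, -2.7]
opening: 0.0176
gripper_force: 30.0
```

```bash
python3 - <<'E'
from plant import ctrl
from h import *
print(ctrl.get_obs()["moment"])
s=ctrl.snapshot("scene");np.savez("scene4.npz",**s);b=s["frame"][150:215,250:340,::-1]
cv2.imwrite("pics/c4.png",cv2.resize(b,None,fx=6,fy=6,interpolation=cv2.INTER_CUBIC))
E
```

```text
[0.0251683  0.03807942 0.02451499]
```

View pics/c4.png

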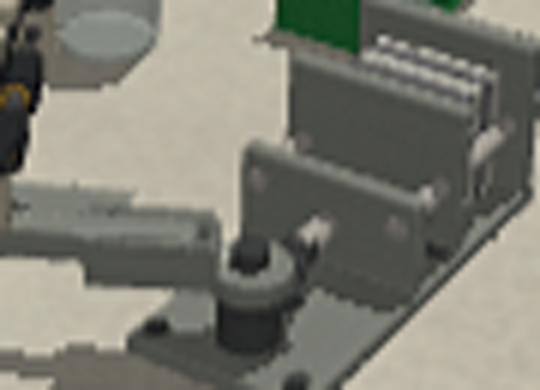

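The view shows the bar's bare end down between the slot walls, short of the nut. I'll swing in an arc of radius 0.15 m about the pivot, checking the force as I go.

>>> run_rows(increments=[-0.12,-2.62,0,-5,0,-0.46,-5.2,0,-10,0,-1.02,-7.76,0,-15,0,-1.8,-10.26,0,-20,0])

```text
clock: 7.42
tool_pos: [0.5205, -0.0192, 0.089]
orientation: [179.8, -0.1, -120.5]
force: [-8.2, 11.2, 2.3]
opening: 0.0182
gripper_force: 30.1
```

```bash
python3 - <<'E'
from plant import ctrl
from h import *
o=ctrl.get_obs();d=o["tool_pos"][:2]-[.5988,.1092];print(np.hypot(*d),np.degrees(np.arctan2(d[1],d[0])),o["force"],o["moment"])
E
```

```text
0.15040585399718473 -121.37582642691122 [-8.1711968  11.15968002  2.29608012] [4.06056632 3.10954825 0.36490344]
```

>>> run_rows(increments=[-0.12,-2.62,0,-5,0,-0.46,-5.2,0,-10,0,-1.02,-7.76,0,-15,0,-1.8,-10.26,0,-20,0,-2.82,-12.68,0,-25,0,-4.02,-15,0,-30,0,-5.42,-17.2,0,-35,0,-7.02,-19.28,0,-40,0])

```text
clock: 8.43
tool_pos: [0.6208, -0.0395, 0.089]
orientation: [179.7, -0.0, -80.5]
force: [-6.5, -0.1, 1.4]
opening: 0.0177
gripper_force: 30.0
```

```bash
python3 - <<'E'
from plant import ctrl
from h import *
o=ctrl.get_obs();d=o["tool_pos"][:2]-[.5988,.1092];print(np.hypot(*d),np.degrees(np.arctan2(d[1],d[0])),o["force"],o["moment"])
E
```

```text
0.15028731942084908 -81.59208958040898 [-6.54465771 -0.11474098  1.37032911] [-0.08071726  2.60162347  0.24503925]
```

Converted, -0.0312 m is -6.24, -0.0235 m is -4.7.

>>> run_rows(increments=[-0.04,-1.58,0,-3,0,-0.16,-3.14,0,-6,0,-0.36,-4.7,0,-9,0,-0.52,-5.48,0,-10.5,0,-0.66,-6.24,0,-12,0,-0.66,-6.24,0,-12,0])

```text
clock: 9.18
tool_pos: [0.6535, -0.0302, 0.0895]
orientation: [-180.0, -0.0, -68.6]
force: [0.1, 0.1, -2.8]
opening: 0.017
gripper_force: 30.0
```

```bash
cat > st.py <<'E'
from plant import ctrl
from h import *
o=ctrl.get_obs();d=o["tool_pos"][:2]-[.5988,.1092];a=np.degrees(np.arctan2(d[1],d[0]));t=np.radians(o["orientation"][2])
print(np.hypot(*d),a,"tang F",o["force"][:2]@[-np.sin(t),np.cos(t)],"rad F",o["force"][:2]@[np.cos(t),np.sin(t)],o["moment"])
E
python3 st.py
```

```text
0.1497321359512629 -68.56495926086716 tang F 0.18041104532107813 rad F -0.09042259999239227 [ 0.03862752 -0.03788909 -0.03685963]
```

Converted, -0.0026 m is -0.52, -0.0013 m is -0.26.

>>> run_rows(increments=[0,-0.26,0,-0.5,0,0,-0.52,0,-1,0,0,-0.52,0,-1,0])

```text
clock: 9.55
tool_pos: [0.6556, -0.0294, 0.0895]
orientation: [180.0, 0.0, -67.6]
force: [0.4, -0.0, -2.0]
opening: 0.0175
gripper_force: 30.0
```

```bash
python3 st.py; python3 - <<'E'
from plant import ctrl
from h import *
s=wrist(ctrl);np.savez("w5.npz",**s)
s=ctrl.snapshot("top");np.savez("top5.npz",**s)
b=ctrl.snapshot("scene");np.savez("scene5.npz",**b)
cv2.imwrite("pics/c5.png",np.hstack([cv2.resize(x[:,:,::-1],None,fx=3.5,fy=3.5,interpolation=cv2.INTER_CUBIC) for x in(s["frame"][140:240,180:290],b["frame"][140:240,220:335])]))
E
```

```text
0.14975026786282222 -67.71349898876288 tang F 0.38813934106531556 rad F 0.166685462554376 [-0.01780694  0.28177353  0.07692717]
```

View pics/c5.png

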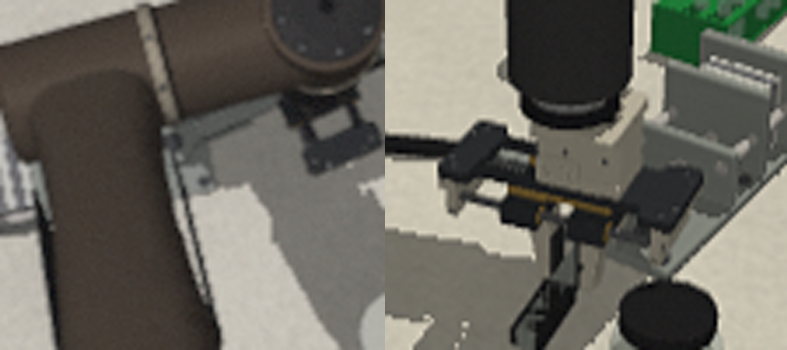

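The arm hides the lever in both views, so I'll keep going in small steps until the stop pushes back.

Converted, -0.0026 m is -0.52, -0.0013 m is -0.26.

>>> run_rows(increments=[0,-0.26,0,-0.5,0,0,-0.52,0,-1,0,0,-0.52,0,-1,0])

```text
clock: 10.07
tool_pos: [0.6583, -0.0283, 0.0895]
orientation: [-180.0, -0.0, -66.6]
force: [-0.4, -1.7, -3.2]
opening: 0.0178
gripper_force: 30.0
```

```bash
python3 st.py
```

```text
0.149838722950051 -66.58459628218012 tang F -1.0420106321385898 rad F 1.4175485913945918 [-0.07103049  0.09199879 -0.02364398]
```

>>> run_rows(increments=[0,-0.26,0,-0.5,0,0,-0.52,0,-1,0,0,-0.52,0,-1,0])

```text
clock: 10.45
tool_pos: [0.6605, -0.0274, 0.0895]
orientation: [180.0, 0.0, -65.6]
force: [-1.2, 0.1, -2.5]
opening: 0.018
gripper_force: 30.0
```

```bash
python3 st.py
```

```text
0.14986613945678767 -65.70707856459322 tang F -1.0034837768135925 rad F -0.5814280807797448 [-0.21118109  0.49427867  0.04022223]
```

>>> run_rows(increments=[0,-0.26,0,-0.5,0,0,-0.52,0,-1,0,0,-0.52,0,-1,0])

```text
clock: 10.82
tool_pos: [0.6622, -0.0268, 0.0893]
orientation: [179.9, 0.0, -64.6]
force: [-4.0, -3.9, -1.0]
opening: 0.0176
gripper_force: 30.1
```

```bash
python3 st.py
```

```text
0.1500213998690129 -65.00792074491432 tang F -5.341399109410524 rad F 1.8293310081487912 [-1.282193    1.54995553  0.31783146]
```

>>> run_rows(increments=[0,-0.26,0,-0.5,0,0,-0.4,0,-0.5,0,0,-0.4,0,-0.5,0])

```text
clock: 11.2
tool_pos: [0.6631, -0.0264, 0.089]
orientation: [179.8, 0.0, -64.1]
force: [-5.1, -5.2, -1.5]
opening: 0.0177
gripper_force: 30.2
```

```bash
python3 st.py
```

```text
0.150115534043666 -64.61967923588593 tang F -6.890868825898766 rad F 2.4664534710660493 [-1.93924106  2.21265722  0.40900594]
```

The pushback is rising against the closed stop, so I'll stop pushing, back off until it's unloaded, and lift straight out.

>>> run_rows(increments=[0,0.6,0,1,0,0,1.2,0,2.3,0,0,1.2,0,2.3,0])

```text
clock: 11.58
tool_pos: [0.6596, -0.0278, 0.0897]
orientation: [-179.9, 0.0, -66.4]
force: [-1.2, 0.0, -4.1]
opening: 0.0178
gripper_force: 30.0
```

```bash
python3 st.py
```

```text
0.14986021820690537 -66.07167665863426 tang F -1.091894764926101 rad F -0.5181566763534026 [-0.25886692  0.62326671  0.11062162]
```

>>> run_rows(increments=[0,0,-1.6,0,0,0,0,-4,0,0,0,0,-7,0,0])

```text
clock: 11.95
tool_pos: [0.6598, -0.0278, 0.1258]
orientation: [-180.0, -0.0, -66.4]
force: [0.7, -0.1, -3.0]
opening: 0.0175
gripper_force: 30.0
```

```bash
python3 st.py
```

```text
0.14997936682059892 -66.01972190029161 tang F 0.5551795462780197 rad F 0.4047314183044205 [-0.01255354  0.08947629 -0.00643631]
```

Converted, -0.12 m is -24, -0.05 m is -10.

>>> run_rows(increments=[0,0,-10,0,0,0,0,-20,0,0,0,0,-24,0,0])

```text
clock: 12.32
tool_pos: [0.6609, -0.0279, 0.2501]
orientation: [-179.6, -0.1, -66.4]
force: [-0.1, 0.1, -3.6]
opening: 0.0179
gripper_force: 30.0
```

>>> run_rows(increments=[4,4.6,0,8,0,10,11.4,0,18,0,17,19.4,0,28,0,24,27.2,0,38,0,31,35.2,0,48,0,38,43.2,0,58,0,42,47.8,0,68,0,44.4,50.5,0,78,0])

```text
clock: 13.32
tool_pos: [0.5159, -0.3341, 0.246]
orientation: [-179.9, 0.1, -144.8]
force: [1.2, 0.1, -2.8]
opening: 0.0175
gripper_force: 30.0
```

```bash
python3 - <<'E'
from plant import ctrl
from h import *
print(plan(ctrl,[.5173,-.3326,.035],-154.4))
t=ctrl.snapshot("top");np.savez("top6.npz",**t)
v,u=np.mgrid[:384,:512];z=t["z_map"];F=f(t)
W=(np.stack([(u-t["cx"])/F*z,(v-t["cy"])/F*z,z],-1)-t["t"])@t["R"];Z=W[...,2]
P=np.array([.5945,.1105])
d=W[...,:2]-P;r=np.hypot(d[...,0],d[...,1])
m=(Z>.045)&(Z<.095)&(r>.03)&(r<.09)&(W[...,1]<.1)
q=W[m][:,:2].astype(np.float32);print(len(q),cv2.minAreaRect(q));vx,vy,x,y=cv2.fitLine(q,2,0,.001,.001).ravel();print(np.degrees(np.arctan2(vy,vx)),x,y)
c=q.mean(0)-P;print("dir from pivot",np.degrees(np.arctan2(c[1],c[0])))
E
```

```text
(array([-0.0018,  0.0007,  0.211 ]), np.float64(9.56), array([-14.7,  15.1,  -7.9,   0. , -67. , -40.1]))
146 ((0.6178867220878601, 0.0611242949962616), (0.034624144434928894, 0.05526210367679596), 23.463336944580078)
-68.05819 0.6196031 0.060767356
dir from pivot -63.216973733549025
```

The lever reads about −67 to −68°, which is closed. Now I'll lay the bar back.

>>> run_rows(increments=[0,0,8,8,0,-0.2,0,18,9.6,0,-0.2,0,28,9.6,0,-0.2,0,36,9.6,0,-0.2,0,40,9.6,0,-0.2,0,41.6,9.6,0,-0.2,0,42.2,9.6,0,-0.2,0,42.2,9.6,0])

```text
clock: 14.38
tool_pos: [0.5182, -0.3321, 0.0347]
orientation: [-179.9, 0.1, -154.0]
force: [0.4, -0.1, -3.3]
opening: 0.0179
gripper_force: 30.0
```

Converted, 0.0008 m is 0.16.

>>> run_rows(increments=[0,0,0.16,0,0,0,0,0.16,0,0,0,0,0.16,0,0])

```text
clock: 14.75
tool_pos: [0.5182, -0.3321, 0.0338]
orientation: [-179.9, 0.1, -154.0]
force: [-1.0, 1.7, 4.5]
opening: 0.0178
gripper_force: 30.0
```

>>> run_rows(increments=[0,0,0,0,0.06,0,0,0,0,0.06,0,0,0,0,0.06,0,0,0,0,0.06,0,0,0,0,0.06,0,0,0,0,0.06])

```text
clock: 15.5
tool_pos: [0.5175, -0.3319, 0.0327]
orientation: [180.0, 0.0, -154.0]
force: [0.7, -0.3, -0.3]
opening: 0.0595
gripper_force: 0.0
```

>>> run_rows(increments=[0,0,-6,0,0.06,0,0,-18,0,0.06,0,0,-30,0,0.06,0,0,-40,0,0.06,0,0,-44,0,0.06,0,0,-44,0,0.06])

```text
clock: 16.25
tool_pos: [0.5182, -0.3321, 0.2548]
orientation: [-179.8, 0.2, -154.0]
force: [-0.0, -0.0, -0.2]
opening: 0.0598
gripper_force: 0.0
```

```bash
python3 - <<'E'
from plant import ctrl
from h import *
s=wrist(ctrl);cv2.imwrite("pics/w7.png",s["frame"][:,:,::-1])
v,u=np.mgrid[:384,:512];z=s["z_map"];F=f(s)
W=(np.stack([(u-s["cx"])/F*z,(v-s["cy"])/F*z,z],-1)-s["t"])@s["R"];Z=W[...,2]
m=(Z>.015)&(Z<.035)&(v>60)&(v<260)&(u>215)&(u<300)
q=W[m];r=cv2.minAreaRect(q[:,:2].astype(np.float32));print(r,np.percentile(q[:,2],[5,50,95]))
print(np.linalg.lstsq(np.c_[q[:,:2]-q[:,:2].mean(0),np.ones(len(q))],q[:,2],rcond=None)[0])
E
```

```text
((0.534551203250885, -0.3258318305015564), (0.2090299129486084, 0.02767651155591011), 25.373615264892578) [0.01964888 0.02100395 0.02224786]
[-0.0023688   0.00653137  0.0209847 ]
```

View pics/w7.png

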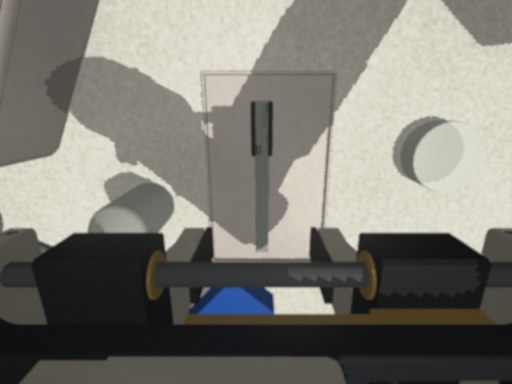

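The bar lies flat in the tray, grip at (262,128) and bare end at (262,248). It's about 13 mm off the tray's centre, and the gripper is clear.

```bash
python3 -c "
from plant import ctrl
print(ctrl.close_job())"
```

```text
the job is handed in; nothing more can be done
None
```

I closed the clamp with the bar against its closed stop, laid the bar back flat in its tray, and handed the job in at about 16 s; no verdict was returned.

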